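Reset the drying timer and draw the long spatula out of its covered tray

TASK

The spatula in the covered drying tray is dry: turn the timer knob on the end of the tray anticlockwise (seen from above) back to its zero stop while the spatula still lies inside, then slide the spatula back, tilt it and draw it out through the opening in the cover, handle end first. Finish while still holding it in the gripper, motionless, with all of it about 10 cm above the tray's cover. Leave the salt shaker, the sauce cup and the sauce bottle as they stand.

Things in the scene. Friction and masses are not known exactly. Their poses are not given: they have to be found in the camera images.
- tray: Fixed covered steel tray, 312 x 152 x 58 mm; origin: centre of its underside, x along its length to the end with the timer housing (top at 31 mm, reaching x = 230 mm), z up. Inside: x -150..150, y -70..70 mm, floor at z = 5, cover from z = 55 to 58 mm. At the start the spatula lies under the cover with both ends; it can be slid along -x inside.
- opening (a point): Centre of the rectangular opening in the tray's cover, level with the cover's top (58 mm above the worktop; its rim stands 2 mm higher): 150 mm along the tray's x by 130 mm along y, i.e. tray x -40..110 mm, y -65..65 mm. It is the only way out of the tray and shorter than the spatula. Axes as the tray's.
- timer (a joint): Timer knob, rad. 0 = zero stop; it grows clockwise seen from above, so it is turned back anticlockwise. It starts between 0.7 and 1.35, turns with about 0.03 N m of friction and stays where it is left.
- timer_grip (a point): Point on the vertical axis of the black timer knob, at the height to grip. Across the knob stands a straight grip bar 42 mm long, 14 mm wide, from 25 mm below to 7 mm above this point. At joint value 0 the bar lies along the tray's x; at value q it is turned clockwise by q, seen from above. A white line marks the half of the bar that points to the tray at zero.
- spatula_handle (a point): Centre of the spatula's wooden handle (108 x 20 x 20 mm). The spatula is 240 mm long, 0.06 to 0.13 kg; steel blade 28 mm wide, 4 mm thick, its underside level with the handle's. It lies flat on the tray's floor, handle to the timer. Axes: x from blade to handle end, z up as it lies. Handle's end at x +54 mm, blade's tip at -186 mm, balance point at -64 mm from here.
- spatula_end (a point): Middle of the free end face of the spatula's handle
- spatula_tip (a point): Tip of the spatula's blade, half-way through its thickness; 240 mm from the handle's end
- salt_shaker: Salt shaker, 40 mm across and 81 mm high, a bystander left of the tray; origin at the centre of its underside
- sauce_cup: Small round black sauce cup, 51 mm across and 29 mm high, a bystander left of the tray; origin at the centre of its underside
- sauce_bottle: Red sauce bottle with a white cap, 60 mm across and 187 mm high, a bystander right of the tray; origin at the centre of its underside

How it is judged:
By the outcome, as a careful person would: the job done as asked, in the order asked, and still so for the second after the job is handed in, while the arm keeps its last pose, push and grip.
It also fails if it takes over 51 s, if anything falls off the work surface, if the arm or the gripper's body presses on something with over 40 N, if the wrist force passes 120 N, or if a joint passes its speed limit or range.

ROBOT

A 6-joint arm with a two-finger parallel gripper is mounted at the origin on a cart in front of the work surface, level with it; the furniture and walls round the work are solid. World frame = base frame: x ahead of the robot, y to its left, z up, the work surface at z = 0. Lengths are in m, angles in rad, forces in N, time in s.
With the tool pointing down it reaches from about 0.35 to 0.775 m from the base axis. Payload 5.5 kg.
Tool frame: the origin (TCP) lies on the centre line of the jaws, within the pads' length; the fingertips stand 11 mm ahead of it and the grasp point (between the pads) lies 8 mm behind it; z points along the fingers, y is the direction in which the jaws open and shut (so a half turn about z gives the same grasp; the last joint's range is limited). The gripper opens to 85 mm and grips with 20 to 120 N. Pads are 22 mm wide; open, the fingers measure 114 mm over their backs; the gripper's body (76 mm by 85 mm) begins 54 mm behind the grasp point. The pads swing forward as they close: fully open they stand 13 mm farther back than shut.
Start: joints at [-1.415, 0.313, 0.046, 1.304, 0, 1.431], TCP at [0.168, -0.55, 0.203] pointing down, gripper open.
Joint ranges: [-2.76, 2.76], [-0.86, 1.69], [-1.03, 1.26], [-2.2, 2.34], [-1.47, 1.5], [-3.14, 3.14]. Speed limits (rad/s): [2.57, 2.57, 3.14, 3.14, 3.14, 3.14].

INTERFACE

Orientations are given as a unit quaternion [w, x, y, z].
In Python, from workcell import env, imaging, order gives the robot as it stands. The module is installed in compiled form; this text tells all that it offers.
- The arm moves only by the tool move_arm, never from a script. Its argument "deltas" is one flat list of numbers, 7 for each row, row after row: the gripper's target within -1 to 1 (shut at 1, half-way at 0, fully open at -1), then the shift along the tool's x, y, z in m, then the turn, a rotation vector about the tool's x, y, z in degrees. In form: [jaw, tx, ty, tz, ax, ay, az, jaw, tx, ty, tz, ax, ay, az, ...]. A call has 1 to 10 rows; each row shifts and turns the commanded pose from where the row before left it, along the tool's axes as they then stand; what a row does not reach is not made up. A row lasts 1/8 s, in which the tool goes at most 62.5 mm and 10.7 degrees, less where a joint would pass 70% of its speed; a pose out of reach is approached as far as the arm can. A call is refused whole if a number of a shift passes 0.0625 or a number of a turn 10.7, either way. A call with a gripper value outside its range is refused whole. The fingers move at their own pace and stop on an object; "squeeze" is the grip in N (left out, the last holds). Time passes only in rows, so rows that do not move let the fingers close. It gives the time, the measured TCP pose, the force and the opening at its end, in the units of the state.
- env.get_state(): the state, without advancing time (a new reading comes with each control period).
- imaging.read_camera(name): name is "side" or "top" or "wrist"; returns a dict with "img" (400x640x3 uint8, red, green, blue), "z_map" (400x640 float32, m along the optical axis (not along the pixel's ray), 0 where there is no reading), "fx", "fy", "cx", "cy" (pixels), "rvec" (rotation vector, rad) and "tvec" (3), from world to camera coordinates, as OpenCV has them. Camera axes: x right, y down, z forward; pixel columns grow to the right and rows downward; lengths in m; the calibration is good to about 2 mm. A picture is of the moment at which its call begins.
- order.hand_in(): hands the job in, once; it reports no verdict.
Trained networks look in a picture, given as the dict that the camera call returned (one of the last four; its "shot" number tells which), for a name from the list of things; names that differ only in an ending like _2 or _b are one class to them, and where a whole thing is asked for, a point or a joint stands for the part that bears it (a point fixed in the world has none). Each returns a list of dicts, best first, with "confidence" (0 to 1); they miss things now and then, are a little off and sometimes report something else, mostly with a low value. They report only what shows in the picture. A call takes as long as a camera call.
- imaging.recognise(picture, thing): "centre" ([column, row] in pixels, amid what is visible of it).
- imaging.cut_out(picture, thing): "mask" (400x640 bool, what is visible of it) and "centre" ([column, row] in pixels, amid what is visible of it).
The state is a dict: "clock": time; "joint_pos": joint angles; "qvel": joint speeds; "tau": joint torques, N m; "tcp_pos": TCP position; "orientation": TCP orientation; "wrist_force": force on the tool from outside, world axes, zero at the start; "ft_torque": the same for the moment, N m; "finger_gap": finger opening in m.
Only numpy, scipy, OpenCV 4.12 (cv2) and the standard library are available. Lean on these libraries where they do the work, as an engineer would, in place of code of your own. Each camera call takes 0.05 s, during which the arm holds its last target.

## Working session

There is one attempt and no reset: what is moved stays moved. The work goes in short steps, Python scripts to look and compute and a tool call to move; the robot and the scene stay as the last step left them, time stands still between calls to the robot, and variables do not carry over. Pictures are saved under pics/ and viewed, and the job is handed in when it is done.

Besides the shell and the picture viewer there is one more tool, called by a JSON object that holds its "method" and its "body", one argument or row to a line. move_arm: Moves the arm, as the interface text tells. Its arguments: {"type":"object","properties":{"deltas":{"type":"array"},"squeeze":{"type":"number"}},"required":["deltas"]}

```bash
mkdir -p pics; cat > h.py <<'E'
import numpy as np, cv2, pickle
from scipy.spatial.transform import Rotation as R
from workcell import env, imaging, order
def save(p,name): cv2.imwrite('pics/'+name,p['img'][:,:,::-1])
def px2w(p,u,v,z=None):
    z=p['z_map'][int(round(v)),int(round(u))] if z is None else z
    c=np.array([(u-p['cx'])/p['fx']*z,(v-p['cy'])/p['fy']*z,z])
    M=cv2.Rodrigues(np.array(p['rvec'],float))[0]
    return M.T@(c-np.array(p['tvec']).ravel())
def cloud(p,mask=None):
    v,u=np.nonzero((p['z_map']>0)&(mask if mask is not None else True))
    z=p['z_map'][v,u]
    c=np.c_[(u-p['cx'])/p['fx']*z,(v-p['cy'])/p['fy']*z,z]
    M=cv2.Rodrigues(np.array(p['rvec'],float))[0]
    return (c-np.array(p['tvec']).ravel())@M, u, v
def w2px(p,X):
    return cv2.projectPoints(np.atleast_2d(np.array(X,float)),np.array(p['rvec'],float),np.array(p['tvec'],float),np.array([[p['fx'],0,p['cx']],[0,p['fy'],p['cy']],[0,0,1.]]),None)[0][:,0]
def pix_on_plane(p,u,v,zw):
    M=cv2.Rodrigues(np.array(p['rvec'],float))[0]; o=-M.T@np.array(p['tvec']).ravel()
    d=M.T@np.array([(u-p['cx'])/p['fx'],(v-p['cy'])/p['fy'],1.]); return o+d*(zw-o[2])/d[2]
def tcp():
    s=env.get_state(); q=np.array(s['orientation']); return np.array(s['tcp_pos']), R.from_quat(q[[1,2,3,0]]), s
E
python3 - <<'E'
from h import *
t,r,s=tcp(); print(s); print(r.as_matrix().round(3))
for n in ['side','top']:
    p=imaging.read_camera(n); save(p,n+'0.png'); pickle.dump(p,open(n+'0.pkl','wb'))
    for th in ['tray','timer','timer_grip','spatula_handle','spatula_end','spatula_tip','salt_shaker','sauce_cup','sauce_bottle']:
        try:
            for d in imaging.recognise(p,th)[:2]:
                u,v=d['centre']; print(n,th,d['confidence'],np.round(d['centre'],1),px2w(p,u,v).round(4))
        except Exception as e: print(n,th,e)
E
```

```text
{'clock': 0.0, 'joint_pos': array([-1.41464521e+00,  3.14016424e-01,  4.50105784e-02,  1.30359355e+00,
        9.21678800e-06,  1.43117351e+00]), 'qvel': array([ 0.00094114, -0.00044734, -0.00079206, -0.00071388,  0.00098286,
       -0.00106511]), 'tau': array([-7.88141188e-04, -4.80629325e+01,  2.98530579e+01,  1.93131482e-02,
       -1.11871020e-04,  2.76541124e-05]), 'tcp_pos': array([ 0.16749706, -0.54949591,  0.20211271]), 'orientation': array([-9.01538992e-04,  9.89084237e-01,  1.47348430e-01, -2.84207414e-06]), 'wrist_force': array([ 0.12003741,  0.16568033, -0.48958361]), 'ft_torque': array([ 0.00880847,  0.01157869, -0.01260406]), 'finger_gap': 0.08515275113756864}
[[ 0.957  0.291 -0.   ]
 [ 0.291 -0.957  0.002]
 [ 0.    -0.002 -1.   ]]
side timer 0.54 [327.2 188. ] [ 0.5188 -0.1441  0.0663]
side timer_grip 0.55 [329.7 191.7] [ 0.5121 -0.1534  0.0454]
side spatula_handle 0.55 [319.3 227.7] [ 0.516  -0.013   0.0229]
side spatula_end 0.71 [321.5 225.7] [ 0.5108 -0.0192  0.0262]
side spatula_tip 0.55 [319.  226.8] [ 0.5181 -0.019   0.0204]
side salt_shaker 0.58 [305.8 357.7] [0.4602 0.4055 0.0456]
side sauce_cup 0.52 [256.8 337. ] [0.5849 0.3633 0.0179]
side sauce_bottle 0.97 [337.8 135.5] [ 0.5313 -0.4019  0.0929]
top tray 0.74 [298.1 209.9] [0.5251 0.0181 0.0104]
top timer 0.31 [298.3 206.5] [0.5373 0.0174 0.0076]
top timer_grip 0.53 [348.7 212.7] [ 0.5106 -0.1532  0.0759]
top spatula_handle 0.81 [296.  213.9] [0.5111 0.0256 0.0097]
top spatula_end 0.67 [298.2 211.9] [0.5179 0.0177 0.013 ]
top spatula_tip 0.82 [296.2 211.8] [0.5186 0.0249 0.0083]
top salt_shaker 0.61 [187.2 227. ] [0.4672 0.3826 0.079 ]
top sauce_cup 0.73 [194.5 191.3] [ 0.595   0.3863 -0.005 ]
top sauce_bottle 0.94 [427.7 203.9] [ 0.5342 -0.4027  0.1326]
```

```bash
python3 - <<'E'
import pickle,cv2
for n,(a,b,c,d) in {'side':(220,130,420,280),'top':(230,150,390,270)}.items():
    p=pickle.load(open(n+'0.pkl','rb')); cv2.imwrite(f'pics/{n}0c.png',cv2.resize(p['img'][b:d,a:c,::-1],None,fx=4 if n=='side' else 5,fy=4 if n=='side' else 5,interpolation=cv2.INTER_CUBIC))
E
```

```text
(no output)
```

View pics/top0.png

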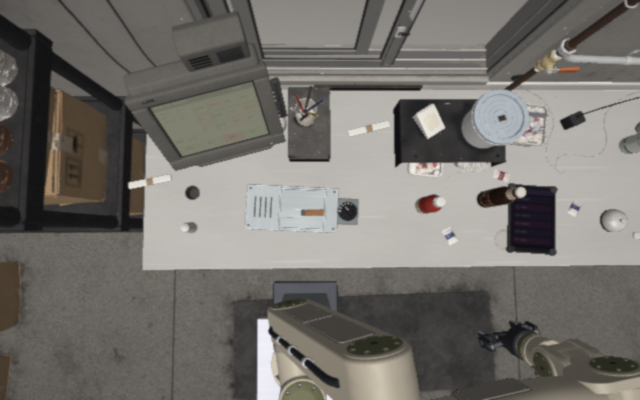

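View pics/side0.png

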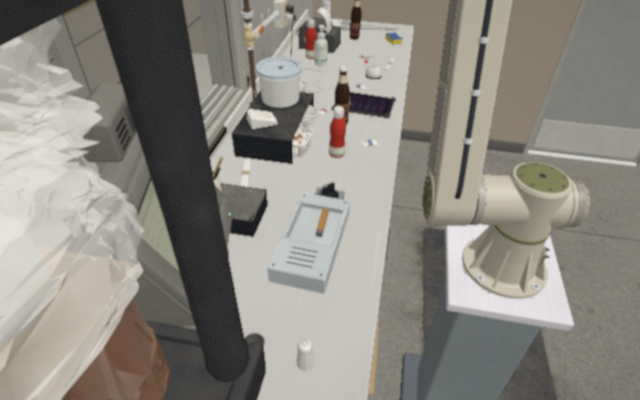

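```bash
ls pics
```

```text
side0.png
side0c.png
top0.png
top0c.png
```

View pics/top0c.png

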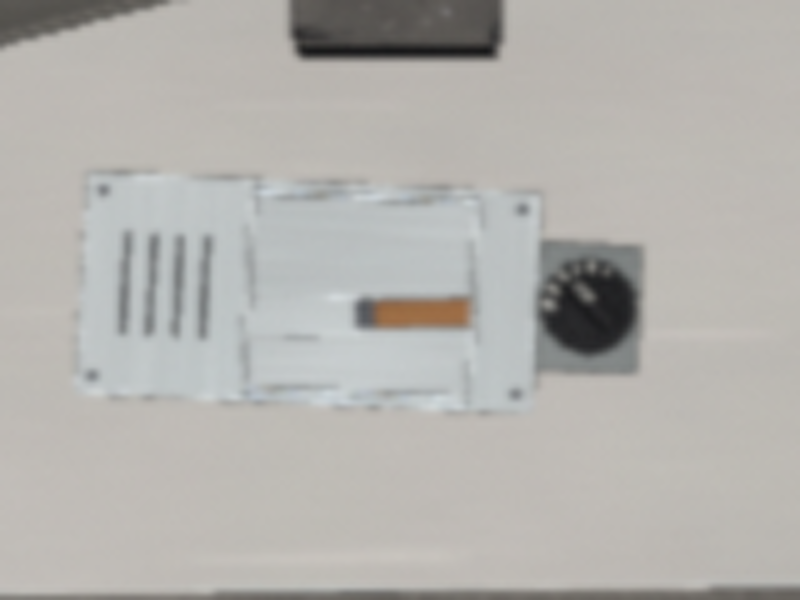

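View pics/side0c.png

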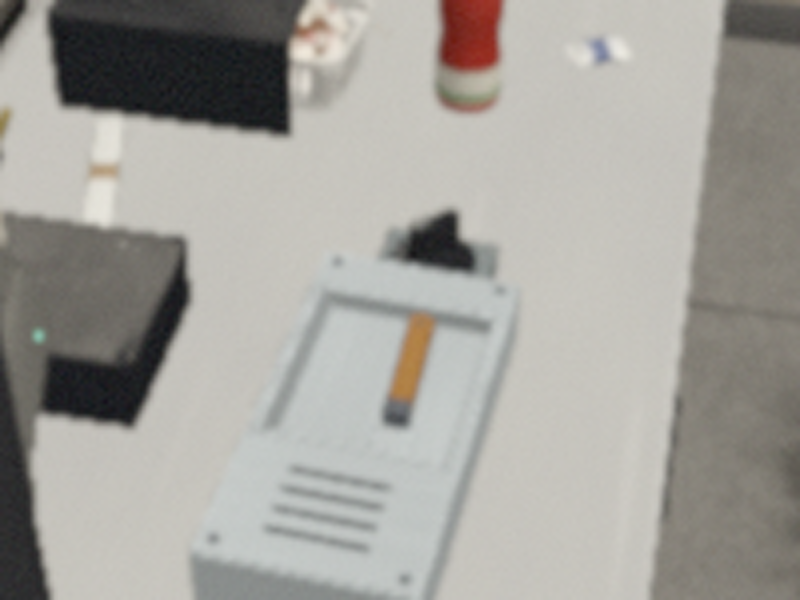

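The top view shows the tray's long axis along the image row. Its cover corners in the crop are about (85,170), (540,190), (535,412) and (78,398). The handle lies at (375-470,312) and the knob at (590,305), with its white line pointing up-left, so q is about 0.8.

```bash
python3 - <<'E'
from h import *
p=pickle.load(open('top0.pkl','rb'))
f=lambda a,b,z: pix_on_plane(p,230+(a-2)/5,150+(b-2)/5,z)
cs=np.array([f(*c,0.058) for c in [(85,170),(540,190),(535,412),(78,398)]]); print(cs.round(4), cs.mean(0))
d=(cs[1]-cs[0]+cs[2]-cs[3]); print('yaw',np.arctan2(d[1],d[0]), np.linalg.norm(cs[1]-cs[0]),np.linalg.norm(cs[2]-cs[1]))
print('knob',f(590,305,.06), 'white',f(587,293,.07),'handle front',f(374,312,.025),f(470,313,.025))
P,u,v=cloud(p); 
m=(abs(P[:,0]-.515)<.15)&(abs(P[:,1])<.3)
K=P[m&(P[:,1]<-0.13)&(P[:,1]>-.2)&(P[:,2]>.045)]; print(len(K),K.mean(0),K[:,2].max())
print(np.median(P[m&(P[:,2]<.02)&(P[:,1]<-.22)][:,2]))
C=P[m&(P[:,2]>.05)&(P[:,1]>-.13)];print(cv2.minAreaRect((C[:,:2]*1000).astype(np.float32)),np.median(C[:,2]))
E
```

```text
[[ 0.6133  0.1917  0.058 ]
 [ 0.5977 -0.1185  0.058 ]
 [ 0.4464 -0.113   0.058 ]
 [ 0.4585  0.1952  0.058 ]] [0.52899255 0.03886011 0.058     ]
yaw -1.6155019462542493 0.3105373326886151 0.1513688448698688
knob [ 0.51858123 -0.15127647  0.06      ] white [ 0.52614153 -0.14830453  0.07      ] handle front [ 0.51678582 -0.00417309  0.025     ] [ 0.51558513 -0.07108114  0.025     ]
85 [ 0.51877909 -0.15202156  0.06405674] 0.08009015105290421
-0.0014795997347355606
((529.3553466796875, 38.96519470214844), (311.82611083984375, 151.97781372070312), 86.94828033447266) 0.057255299456458075
```

{"method": "move_arm", "body": {
  "deltas": [-1,0.015,-0.01,-0.02,0,0,0,-1,0.035,-0.024,-0.02,0,0,0,-1,0.042,-0.03,-0.02,0,0,0,-1,0.042,-0.03,0,0,0,0,-1,0.042,-0.03,0,0,0,0,-1,0.042,-0.03,0,0,0,0,-1,0.042,-0.03,0,0,0,0,-1,0.042,-0.03,0,0,0,0,-1,0.042,-0.03,0,0,0,0,-1,0.042,-0.03,0,0,0,0]
}}

```text
clock: 2.25
tcp_pos: [0.4579, -0.174, 0.2632]
orientation: [0.0, 0.989, 0.147, 0.0]
wrist_force: [0.5, 0.2, 0.1]
finger_gap: 0.0855
```

{"method": "move_arm", "body": {
  "deltas": [-1,0.042,-0.03,0,0,0,0,-1,0.03,-0.018,0,0,0,0,-1,0.01,-0.006,0,0,0,0,-1,0,0,0,0,0,0]
}}

```text
clock: 2.75
tcp_pos: [0.5197, -0.0997, 0.2628]
orientation: [0.0, 0.989, 0.148, -0.0]
wrist_force: [-0.2, -0.1, 0.7]
finger_gap: 0.0853
```

```bash
python3 - <<'E'
from h import *
t,r,s=tcp(); print(t,s['joint_pos'].round(3),s['wrist_force']); print(r.as_matrix().round(3))
p=imaging.read_camera('wrist'); save(p,'w1.png'); pickle.dump(p,open('w1.pkl','wb'))
for th in ['timer','timer_grip','spatula_handle','spatula_end','spatula_tip']:
    for d in imaging.recognise(p,th)[:2]:
        u,v=d['centre']; print(th,d['confidence'],np.round(d['centre'],1),px2w(p,u,v).round(4))
E
```

```text
[ 0.51965895 -0.09974148  0.26278563] [-0.341  0.214  0.06   1.417 -0.     2.504] [-0.20257726 -0.07865248  0.66387492]
[[ 0.956  0.293 -0.001]
 [ 0.293 -0.956 -0.   ]
 [-0.001  0.    -1.   ]]
timer 0.64 [363.4 184.4] [ 0.5216 -0.1505  0.0749]
timer_grip 0.61 [361.2 180.3] [ 0.5255 -0.1464  0.0757]
timer_grip 0.39 [220.6 136.4] [0.5152 0.0312 0.0085]
spatula_handle 0.7 [225.  139.7] [0.5128 0.0249 0.0087]
spatula_end 0.65 [225.4 138.7] [0.5141 0.0247 0.0087]
spatula_tip 0.69 [222.3 137.5] [0.5145 0.0288 0.0089]
```

View pics/w1.png

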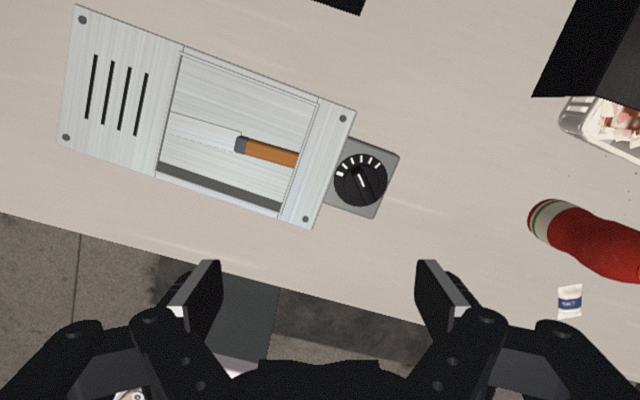

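```bash
python3 - <<'E'
from h import *
p=pickle.load(open('w1.pkl','rb'))
cv2.imwrite('pics/w1c.png',cv2.resize(p['img'][130:230,310:410,::-1],None,fx=6,fy=6,interpolation=cv2.INTER_CUBIC))
P,u,v=cloud(p); m=(P[:,2]>.05)&(P[:,2]<.07)&(P[:,0]>.42)&(P[:,0]<.63)&(P[:,1]>-.13)&(P[:,1]<.25)
C=P[m]; rc=cv2.minAreaRect((C[:,:2]*1000).astype(np.float32)); print(rc,np.median(C[:,2]))
cs=np.array([pix_on_plane(p,*c,0.058) for c in [(78,4),(356,107),(312,230),(57,145)]]); print(cs.round(4),cs.mean(0))
d=(cs[1]-cs[0]+cs[2]-cs[3]); print('yaw',np.arctan2(d[1],d[0]), np.linalg.norm(cs[1]-cs[0]),np.linalg.norm(cs[2]-cs[1]))
k=(abs(P[:,0]-.52)<.03)&(abs(P[:,1]+.153)<.03)
print(np.histogram(P[k][:,2],bins=np.arange(.02,.09,.004)))
B=P[k&(P[:,2]>.066)]; r=cv2.minAreaRect((B[:,:2]*1000).astype(np.float32)); print(r,B.mean(0)); print(cv2.boxPoints(r))
D=P[k&(P[:,2]>.034)&(P[:,2]<.06)]; print('disc',cv2.minEnclosingCircle((D[:,:2]*1000).astype(np.float32)))
for c in [(236,145),(246,153),(242,136),(297,160),(238,144)]: print(pix_on_plane(p,*c,.025))
E
```

```text
((527.8065185546875, 39.352081298828125), (312.6946105957031, 151.30813598632812), 86.99368286132812) 0.058136547338991346
[[ 0.6111  0.1844  0.058 ]
 [ 0.5987 -0.1172  0.058 ]
 [ 0.4455 -0.1125  0.058 ]
 [ 0.46    0.1947  0.058 ]] [0.52883404 0.03732881 0.058     ]
yaw -1.6148681047947004 0.3018330350255543 0.15323054421372156
(array([  0,   1, 197, 124, 895,  91, 495,   8,   7,  11,   7,  12,  15,
       382,  42,   0,   0]), array([0.02 , 0.024, 0.028, 0.032, 0.036, 0.04 , 0.044, 0.048, 0.052,
       0.056, 0.06 , 0.064, 0.068, 0.072, 0.076, 0.08 , 0.084, 0.088]))
((531.3126831054688, -154.41128540039062), (61.606468200683594, 35.10196304321289), 37.91578674316406) [ 0.54062588 -0.14516434  0.3440087 ]
[[ 496.22647 -159.49373]
 [ 517.79663 -187.18617]
 [ 566.3989  -149.32884]
 [ 544.82874 -121.6364 ]]
disc ((517.9347534179688, -153.1067352294922), 33.673484802246094)
[0.51335189 0.0066122  0.025     ]
[ 0.50733043 -0.0075093   0.025     ]
[0.52621958 0.00200592 0.025     ]
[ 0.51748607 -0.07070354  0.025     ]
[0.51527381 0.00451999 0.025     ]
```

View pics/w1c.png

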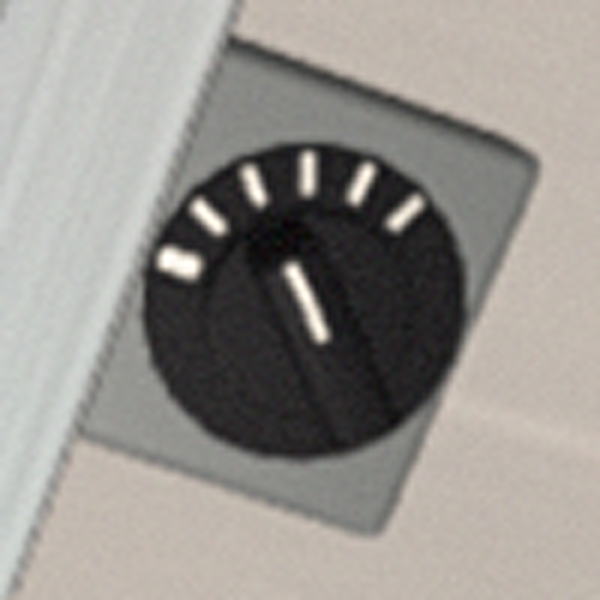

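```bash
python3 - <<'E'
from h import *
p=pickle.load(open('w1.pkl','rb'))
P,u,v=cloud(p)
k=(abs(P[:,0]-.52)<.035)&(abs(P[:,1]+.153)<.035)&(P[:,2]>.066)&(P[:,2]<.085)
B=P[k]; r=cv2.minAreaRect((B[:,:2]*1000).astype(np.float32)); print(r,B.mean(0),np.median(B[:,2])); 
w,V=np.linalg.eigh(np.cov(B[:,:2].T)); print(V[:,1],np.arctan2(V[1,1],V[0,1]))
D=P[(abs(P[:,0]-.52)<.035)&(abs(P[:,1]+.153)<.035)&(P[:,2]>.043)&(P[:,2]<.06)]; print('disc',cv2.minEnclosingCircle((D[:,:2]*1000).astype(np.float32)))
a=pix_on_plane(p,310+291/6,130+263/6,.0745);b=pix_on_plane(p,310+326/6,130+342/6,.0745);print(a,b,np.arctan2(*(a-b)[[1,0]]))
c=pix_on_plane(p,310+304/6,130+302/6,.0445); print('disc c',c)
ty=-np.deg2rad(93.0);x=np.array([np.cos(ty),np.sin(ty)]);o=np.array([.528,.0392]);yv=np.array([-x[1],x[0]])
print('nominal knob',o+.193*x)
for q in [B.mean(0)[:2],c[:2]]: print((q-o)@x,(q-o)@yv)
# spatula pixels via colour
hsv=cv2.cvtColor(p['img'],cv2.COLOR_RGB2HSV); m=(hsv[:,:,0]>5)&(hsv[:,:,0]<22)&(hsv[:,:,1]>110)&(p['z_map']>0); m[:100]=0;m[180:]=0;m[:,:200]=0;m[:,310:]=0
H,_,_=cloud(p,m); H=H[(H[:,2]>.018)&(H[:,2]<.035)]; T=np.c_[(H[:,:2]-o)@x,(H[:,:2]-o)@yv]; print(len(H),T.min(0),T.max(0),T.mean(0),np.median(H[:,2]))
w,V=np.linalg.eigh(np.cov(T.T)); print('rel yaw',np.rad2deg(np.arctan(V[1,1]/V[0,1])))
L=P[(u>160)&(u<240)&(v>110)&(v<150)]; 
E
```

```text
((517.759765625, -153.20217895507812), (41.31825637817383, 13.957024574279785), 42.624698638916016) [ 0.51845915 -0.1524822   0.07453472] 0.07474732038975235
[-0.73462809 -0.67847002] -2.395914679979958
disc ((517.391357421875, -153.3789825439453), 21.63412857055664)
[ 0.53139443 -0.1412972   0.0745    ] [ 0.51901267 -0.15253501  0.0745    ] 0.7370040841288097
disc c [ 0.51967886 -0.15185003  0.0445    ]
nominal knob [ 0.51789916 -0.1535355 ]
0.19191883541610935 0.0005040917534586351
0.1912237010916588 0.0016890535401259496
784 [ 0.04440251 -0.01924109] [0.10881702 0.00256934] [ 0.07665904 -0.00778087] 0.02487254718415068
rel yaw 3.694473375566478
```

{"method": "move_arm", "body": {
  "deltas": [0,-0.008,0.025,-0.0,0,0,0,0.2,-0.009,0.025,0,0,0,0,0.2,0,0,0.02,0,0,-8.5,0.2,0,0,0.03,0,0,-8.5,0.2,0,0,0.03,0,0,-8.6,0.2,0,0,0.03,0,0,0,0.2,0,0,0.02,0,0,0,0.2,0,0,0,0,0,0]
}}

```text
clock: 4.05
tcp_pos: [0.5164, -0.1526, 0.1316]
orientation: [-0.001, 0.932, 0.362, -0.001]
wrist_force: [0.5, -0.0, -0.5]
finger_gap: 0.034
```

```bash
python3 - <<'E'
from h import *
t,r,s=tcp(); print(t,s['joint_pos'].round(3),s['wrist_force'],s['finger_gap']); print(r.as_matrix().round(3)); m=r.as_matrix(); print(np.rad2deg(np.arctan2(m[1,0],m[0,0])))
p=imaging.read_camera('wrist'); save(p,'w2.png'); pickle.dump(p,open('w2.pkl','wb'))
P,u,v=cloud(p)
k=(abs(P[:,0]-.52)<.035)&(abs(P[:,1]+.153)<.035)&(P[:,2]>.066)&(P[:,2]<.085)
B=P[k]; print(cv2.minAreaRect((B[:,:2]*1000).astype(np.float32)),B.mean(0))
print(m.T@(np.r_[B.mean(0)[:2],.068]-t))
E
```

```text
[ 0.51635855 -0.15263591  0.1315783 ] [-0.436  0.278 -0.18   1.116 -0.     1.964] [ 0.47401297 -0.04217407 -0.46149398] 0.03401884221162266
[[ 0.737  0.675 -0.003]
 [ 0.675 -0.737  0.001]
 [-0.001 -0.003 -1.   ]]
42.487799692616385
((518.5646362304688, -153.16282653808594), (40.70439910888672, 13.570998191833496), 42.41201400756836) [ 0.51929942 -0.15228515  0.07448335]
[0.00249911 0.00192363 0.06356907]
```

View pics/w2.png

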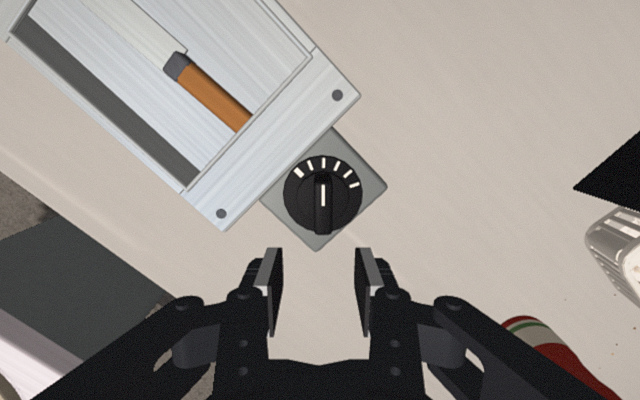

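{"method": "move_arm", "body": {
  "deltas": [0.2,0.0015,0.0015,0.02,0,0,0,0.2,0,0,0.025,0,0,0,0.2,0,0,0.0185,0,0,0,0.2,0,0,0,0,0,0,1,0,0,0,0,0,0,1,0,0,0,0,0,0,1,0,0,0,0,0,0],
  "squeeze": 35
}}

```text
clock: 4.97
tcp_pos: [0.5207, -0.153, 0.0704]
orientation: [0.001, 0.932, 0.363, 0.0]
wrist_force: [0.6, 0.0, 0.0]
finger_gap: 0.0004
```

```bash
python3 - <<'E'
from h import *
t,r,s=tcp(); print(t,s['wrist_force'],s['ft_torque'],s['finger_gap'])
E
```

```text
[ 0.5206505  -0.15303727  0.07035607] [0.64460532 0.0248563  0.01492272] [-0.0207029  -0.02327039 -0.01239743] 0.00042471762462201315
```

```bash
python3 - <<'E'
from h import *
t,r,s=tcp(); print(t,s['wrist_force'],s['ft_torque'],s['finger_gap'])
p=imaging.read_camera('wrist'); save(p,'w3.png'); pickle.dump(p,open('w3.pkl','wb'))
p=imaging.read_camera('side'); cv2.imwrite('pics/s3.png',cv2.resize(p['img'][130:280,260:420,::-1],None,fx=4,fy=4))
E
```

```text
[ 0.5206505  -0.15303727  0.07035607] [0.64460532 0.0248563  0.01492272] [-0.0207029  -0.02327039 -0.01239743] 0.00042471762462201315
```

View pics/w3.png

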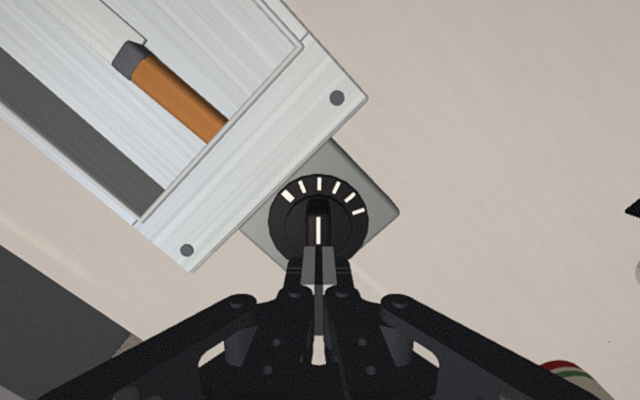

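View pics/s3.png

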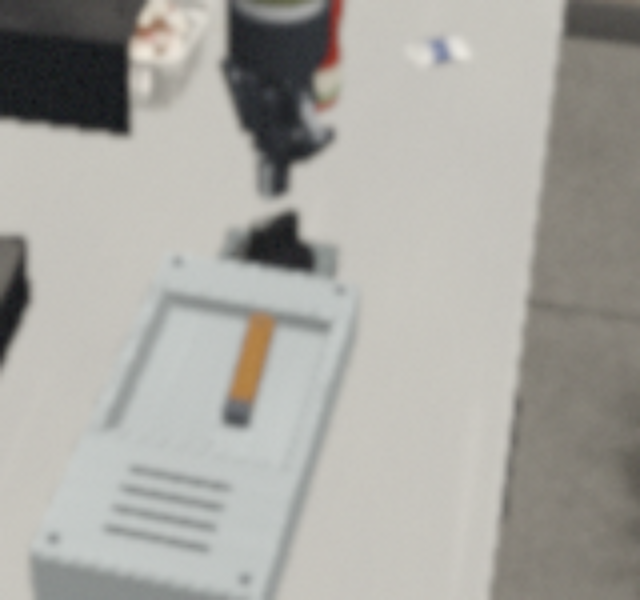

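```bash
python3 - <<'E'
from h import *
t,r,s=tcp(); m=r.as_matrix(); print(t,s['joint_pos'])
for n in ['wrist','side']:
    p=imaging.read_camera(n)
    print(n,w2px(p,[t,t+m@[0,0,.011],t-m@[0,0,.03],[.5185,-.1528,.0745],[.5185,-.1528,.0445]]).round(0).tolist())
    if n=='side': print(((w2px(p,[t+m@[0,0,.011]])-[260,130])*4)); pickle.dump(p,open('s3.pkl','wb'))
    M=cv2.Rodrigues(np.array(p['rvec']))[0]; print('campos',-M.T@np.array(p['tvec']).ravel())
    if n=='wrist':
        for a,b in [(318,250),(310,262),(328,262),(318,280),(300,285)]: print(px2w(p,a,b).round(4), m.T@(px2w(p,a,b)-t))
E
```

```text
[ 0.52036356 -0.15289057  0.06995616] [-4.33745505e-01  3.27209535e-01 -2.72523640e-01  9.70280101e-01
 -1.16122511e-04  1.96516608e+00]
wrist [[321.0, 242.0], [321.0, 234.0], [321.0, 267.0], [319.0, 247.0], [319.0, 228.0]]
campos [ 0.57416166 -0.10154362  0.2407368 ]
[ 0.5282 -0.1436  0.1069] [ 0.01205708 -0.00156644 -0.03689914]
[ 0.5257 -0.1414  0.1178] [ 0.01171393 -0.00486708 -0.04783902]
[ 0.5308 -0.1468  0.118 ] [ 0.01181505  0.00259421 -0.04803334]
[ 0.5283 -0.1435  0.1332] [ 0.01220608 -0.00152187 -0.06321286]
[ 0.5243 -0.1384  0.1375] [ 0.01270782 -0.00792884 -0.06755011]
side [[327.0, 185.0], [327.0, 188.0], [328.0, 177.0], [328.0, 184.0], [328.0, 192.0]]
[[268.654763   232.11622318]]
campos [0.34510859 0.87968579 0.90573708]
```

```bash
python3 - <<'E'
from h import *
t,r,s=tcp(); m=r.as_matrix()
p=pickle.load(open('w3.pkl','rb'))
P,u,v=cloud(p); T=(P-t)@m
k=(abs(u-320)<30)&(v>235)&(v<330)&(T[:,2]<-.02)
for v0 in range(236,300,4):
    q=k&(v==v0); 
    if q.sum(): print(v0,q.sum(),T[q].mean(0).round(4),T[q][:,1].min().round(4),T[q][:,1].max().round(4))
p=pickle.load(open('s3.pkl','rb'))
P,u,v=cloud(p); T=(P-t)@m
k=(abs(T[:,0])<.03)&(abs(T[:,1])<.03)&(T[:,2]<-.0)&(T[:,2]>-.1)
for v0 in range(165,195,1):
    q=k&(v==v0)
    if q.sum(): print(v0,q.sum(),T[q].mean(0).round(4))
p=imaging.read_camera('top'); P,u,v=cloud(p); T=(P-t)@m
k=(abs(T[:,0])<.06)&(abs(T[:,1])<.06)&(T[:,2]<.0);print(k.sum(),T[k][:,2].max() if k.sum() else 0)
E
```

```text
248 28 [ 0.0118 -0.0009 -0.0345] -0.0071 0.0053
252 30 [ 0.0119 -0.0009 -0.0389] -0.0073 0.0055
256 30 [ 0.0119 -0.0009 -0.043 ] -0.0071 0.0054
260 57 [ 0.0101 -0.0007 -0.0431] -0.0132 0.0119
264 59 [ 0.01   -0.0002 -0.0468] -0.0129 0.0123
268 59 [ 0.0101 -0.0003 -0.0503] -0.0127 0.0121
272 59 [ 0.0102 -0.0003 -0.0539] -0.0123 0.0118
276 58 [ 0.0101 -0.0002 -0.0569] -0.0121 0.0114
280 59 [ 0.0103 -0.0003 -0.0603] -0.0118 0.0112
284 59 [ 0.0103 -0.0003 -0.0633] -0.0116 0.0109
288 59 [ 0.0128 -0.0004 -0.0701] -0.0103 0.0098
292 58 [ 0.0127 -0.0005 -0.0726] -0.0102 0.0094
296 58 [ 0.0119 -0.0005 -0.0737] -0.0101 0.0093
165 11 [ 0.0073 -0.0061 -0.083 ]
166 9 [ 0.006  -0.0044 -0.0778]
167 8 [ 0.0096 -0.0073 -0.0774]
168 8 [ 0.0106 -0.009  -0.0753]
169 6 [ 0.0119 -0.0113 -0.0735]
170 7 [ 0.008  -0.0126 -0.0693]
171 7 [ 0.0109 -0.0127 -0.0668]
172 6 [ 0.0095 -0.008  -0.0595]
173 9 [ 0.0058 -0.0106 -0.0562]
174 9 [ 0.0049 -0.0094 -0.0514]
175 9 [ 0.0046 -0.009  -0.0473]
176 8 [ 0.0067 -0.0098 -0.0449]
177 9 [ 0.005  -0.0101 -0.0407]
178 8 [ 0.0053 -0.0079 -0.0356]
179 7 [ 0.0039 -0.0088 -0.0319]
180 3 [ 0.0065 -0.0075 -0.0282]
182 1 [-0.0204  0.0055 -0.0011]
183 3 [-0.0146  0.0021 -0.0019]
184 5 [-0.0091 -0.0031 -0.0037]
185 7 [ 0.001  -0.0007 -0.0022]
186 7 [ 0.0048 -0.0034 -0.0017]
187 6 [ 0.0099 -0.0055 -0.0013]
188 3 [ 0.0166 -0.0077 -0.0016]
2373 -0.10756257051327638
```

The gripper shut on nothing. Both cameras show the shut fingertips about 32 mm behind the reported TCP, not 11 mm ahead of it, so the reported TCP and the real fingers differ by about 43 mm along the tool's z. I'll open the jaws, use the measured tip offset, and go lower.

{"method": "move_arm", "body": {
  "deltas": [0.1,-0.0015,-0.0015,-0.01,0,0,0,0.1,0,0,0,0,0,0,0.1,0,0,0,0,0,0,0.1,0,0,0.015,0,0,0,0.1,0,0,0.015,0,0,0,0.1,0,0,0.01,0,0,0,0.1,0,0,0,0,0,0]
}}

```text
clock: 6.1
tcp_pos: [0.5168, -0.1521, 0.0379]
orientation: [-0.001, 0.932, 0.363, -0.001]
wrist_force: [0.7, -0.4, 0.3]
finger_gap: 0.0383
```

```bash
python3 - <<'E'
from h import *
t,r,s=tcp(); m=r.as_matrix(); print(t,s['wrist_force'],s['finger_gap'])
p=imaging.read_camera('wrist'); save(p,'w4.png')
P,u,v=cloud(p); T=(P-t)@m
k=(abs(T[:,0])<.014)&(abs(T[:,1])<.045)&(T[:,2]<-.03)&(T[:,2]>-.06)
print([(np.round(a,4),round(T[k&(abs(T[:,1]-a)<.003)][:,2].max(),4)) for a in np.arange(-.04,.041,.004) if (k&(abs(T[:,1]-a)<.003)).sum()])
E
```

```text
[ 0.5168172  -0.15214788  0.03791304] [ 0.69627251 -0.36279886  0.25875887] 0.038344286884306356
[(np.float64(-0.036), np.float64(-0.0387)), (np.float64(-0.032), np.float64(-0.036)), (np.float64(-0.028), np.float64(-0.0326)), (np.float64(-0.024), np.float64(-0.0326)), (np.float64(-0.02), np.float64(-0.0301)), (np.float64(-0.008), np.float64(-0.0327)), (np.float64(-0.004), np.float64(-0.0327)), (np.float64(-0.0), np.float64(-0.0353)), (np.float64(0.004), np.float64(-0.0354)), (np.float64(0.008), np.float64(-0.0334)), (np.float64(0.016), np.float64(-0.03)), (np.float64(0.02), np.float64(-0.03)), (np.float64(0.024), np.float64(-0.0328)), (np.float64(0.028), np.float64(-0.0368)), (np.float64(0.032), np.float64(-0.0369))]
```

View pics/w4.png

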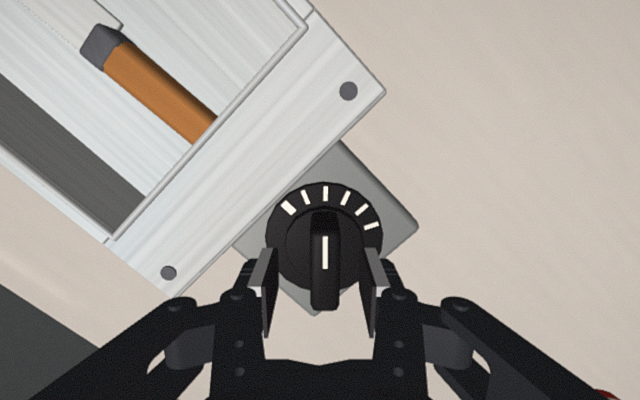

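{"method": "move_arm", "body": {
  "deltas": [0.1,0.001,0.0015,0.01,0,0,0,0.1,0,0,0.006,0,0,0,0.1,0,0,0,0,0,0,1,0,0,0,0,0,0,1,0,0,0,0,0,0,1,0,0,0,0,0,0],
  "squeeze": 40
}}

```text
clock: 6.9
tcp_pos: [0.5201, -0.1533, 0.0239]
orientation: [0.0, 0.932, 0.363, 0.0]
wrist_force: [-0.4, -0.9, 1.0]
finger_gap: 0.0134
```

```bash
python3 - <<'E'
from h import *
t,r,s=tcp(); m=r.as_matrix(); print(t,s['wrist_force'],s['ft_torque'],s['finger_gap'],s['joint_pos'].round(3)); print(np.rad2deg(np.arctan2(m[1,0],m[0,0])))
p=imaging.read_camera('wrist'); save(p,'w5.png')
E
```

```text
[ 0.52005983 -0.15333796  0.02386583] [-0.39478366 -0.91479919  1.03125846] [-0.07313397  0.02369644  0.02869366] 0.013362571044898623 [-0.435  0.372 -0.335  0.864 -0.     1.964]
42.547717816956855
```

View pics/w5.png

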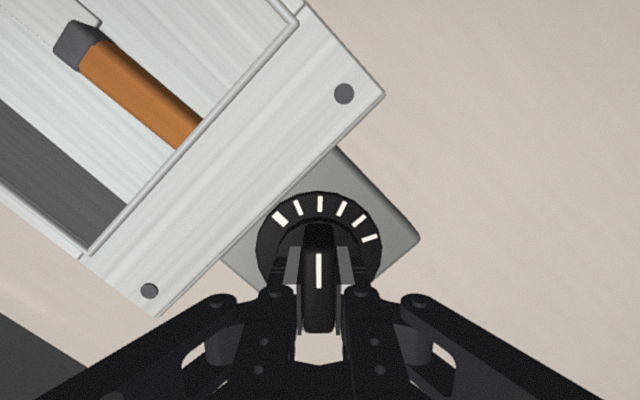

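{"method": "move_arm", "body": {
  "deltas": [1,0,0,0,0,0,-8,1,0,0,0,0,0,-8,1,0,0,0,0,0,-8,1,0,0,0,0,0,-8,1,0,0,0,0,0,-8,1,0,0,0,0,0,-3,1,0,0,0,0,0,0,1,0,0,0,0,0,0]
}}

```text
clock: 7.95
tcp_pos: [0.5186, -0.1527, 0.0238]
orientation: [-0.001, 0.734, 0.679, -0.0]
wrist_force: [-3.0, 1.2, 5.2]
finger_gap: 0.0131
```

```bash
python3 - <<'E'
from h import *
t,r,s=tcp(); m=r.as_matrix(); print(t,s['wrist_force'],s['ft_torque'],s['finger_gap'],s['joint_pos'].round(3)); print(np.rad2deg(np.arctan2(m[1,0],m[0,0])))
p=imaging.read_camera('wrist'); save(p,'w6.png')
E
```

```text
[ 0.51859476 -0.15266168  0.02383877] [-2.97169811  1.19170925  5.2007878 ] [0.16424678 0.7517     0.06307466] 0.013050686281509252 [-0.435  0.371 -0.336  0.866 -0.     1.214]
85.55111313461848
```

View pics/w6.png

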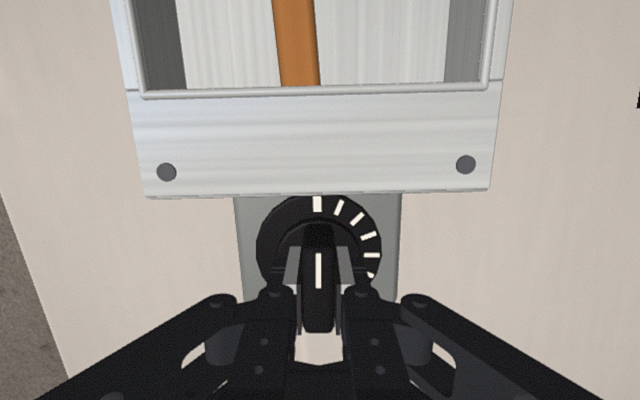

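{"method": "move_arm", "body": {
  "deltas": [1,0,0,0,0,0,-1.5,1,0,0,0,0,0,-1.5,1,0,0,0,0,0,0]
}}

```text
clock: 8.38
tcp_pos: [0.5186, -0.1527, 0.0239]
orientation: [-0.001, 0.717, 0.697, -0.0]
wrist_force: [-3.2, 2.0, 5.7]
finger_gap: 0.0132
```

```bash
python3 - <<'E'
from h import *
t,r,s=tcp(); m=r.as_matrix(); print(t,s['wrist_force'],s['ft_torque'],s['finger_gap'],s['joint_pos'].round(3)); print(np.rad2deg(np.arctan2(m[1,0],m[0,0])))
E
```

```text
[ 0.51857852 -0.15269616  0.02386677] [-3.24479406  1.99950398  5.67031663] [ 0.32057395  0.77941278 -0.8737759 ] 0.013189857492666724 [-0.435  0.371 -0.336  0.866 -0.     1.163]
88.4357173033092
```

The z moment jumped to -0.87 N m, so the knob has reached its stop. Releasing and rising.

{"method": "move_arm", "body": {
  "deltas": [0.1,0,0,0,0,0,0,0.1,0,0,0,0,0,0,0.1,0,0,0,0,0,0,0.1,0,0,-0.03,0,0,0,0.1,0,0,-0.04,0,0,0,0.1,-0.03,0,-0.04,0,0,0,0.1,-0.03,0,-0.01,0,0,0,0.1,0,0,0,0,0,0]
}}

```text
clock: 9.38
tcp_pos: [0.5192, -0.2153, 0.1447]
orientation: [0.002, 0.717, 0.697, 0.0]
wrist_force: [-0.9, -0.2, -0.6]
finger_gap: 0.0383
```

```bash
python3 - <<'E'
from h import *
t,r,s=tcp(); m=r.as_matrix(); print(t,s['wrist_force'],s['finger_gap'],s['joint_pos'].round(3)); print(np.rad2deg(np.arctan2(m[1,0],m[0,0])))
p=imaging.read_camera('wrist'); save(p,'w7.png'); pickle.dump(p,open('w7.pkl','wb'))
P,u,v=cloud(p)
k=(abs(P[:,0]-.52)<.04)&(abs(P[:,1]+.153)<.04)&(P[:,2]>.066)&(P[:,2]<.085)
B=P[k]; print(cv2.minAreaRect((B[:,:2]*1000).astype(np.float32)),B.mean(0))
E
```

```text
[ 0.51921424 -0.21532016  0.14471157] [-0.90865225 -0.22049672 -0.61513642] 0.03831521748289268 [-0.536  0.309 -0.105  1.154 -0.     1.063]
88.41189211491806
((518.0574340820312, -153.3961181640625), (41.6507682800293, 13.998963356018066), 87.02559661865234) [ 0.51812049 -0.15290947  0.07452429]
```

View pics/w7.png

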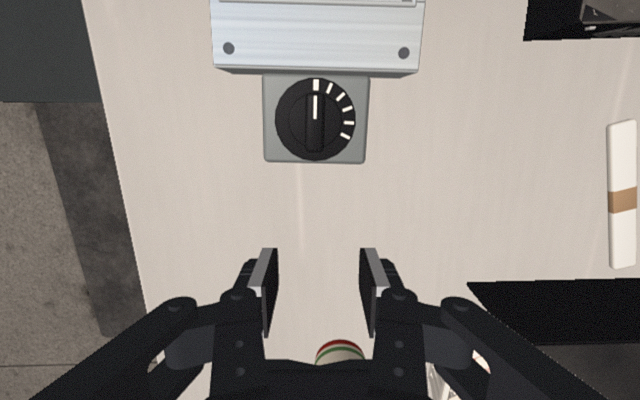

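{"method": "move_arm", "body": {
  "deltas": [0,0.03,0,0,0,0,-1.2,0,0.05,0,0,0,0,-1.1,0,0.05,0.003,0,0,0,0,0,0.04,-0.006,0,0,0,0,0,0,0,0,0,0,0]
}}

```text
clock: 10.05
tcp_pos: [0.513, -0.0395, 0.1425]
orientation: [-0.001, 0.7, 0.714, -0.001]
wrist_force: [0.4, -0.4, 0.8]
finger_gap: 0.0428
```

```bash
python3 - <<'E'
from h import *
t,r,s=tcp(); m=r.as_matrix(); print(t,s['wrist_force'],s['finger_gap'],s['joint_pos'].round(3)); print(m.round(3),np.rad2deg(np.arctan2(m[1,0],m[0,0])))
p=imaging.read_camera('wrist'); save(p,'w8.png'); pickle.dump(p,open('w8.pkl','wb'))
ty=-np.deg2rad(93.0);x=np.array([np.cos(ty),np.sin(ty)]);o=np.array([.528,.0392]);yv=np.array([-x[1],x[0]])
hsv=cv2.cvtColor(p['img'],cv2.COLOR_RGB2HSV); mk=(hsv[:,:,0]>5)&(hsv[:,:,0]<22)&(hsv[:,:,1]>110)
H,_,_=cloud(p,mk); H=H[(H[:,2]>.02)&(H[:,2]<.035)]; T=np.c_[(H[:,:2]-o)@x,(H[:,:2]-o)@yv]; print(len(H),T.min(0),T.max(0),T.mean(0),np.median(H[:,2]))
w,V=np.linalg.eigh(np.cov(T.T)); print('rel yaw',np.rad2deg(np.arctan(V[1,1]/V[0,1])))
E
```

```text
[ 0.51299627 -0.03946166  0.14250174] [ 0.37595444 -0.36376335  0.76664882] 0.042750178655375226 [-2.330e-01  2.260e-01 -2.210e-01  1.127e+00  1.000e-03  1.318e+00]
[[-0.02   1.    -0.003]
 [ 1.     0.02   0.001]
 [ 0.001 -0.003 -1.   ]] 91.1476119573007
1656 [ 0.04431865 -0.0196846 ] [0.12250599 0.17359115] [ 0.08198012 -0.00814825] 0.024798467311203096
rel yaw 4.493249880171068
```

View pics/w8.png

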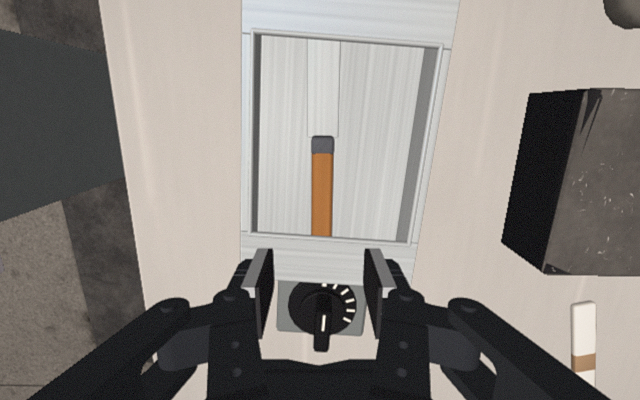

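{"method": "move_arm", "body": {
  "deltas": [0,-0.003,0.002,0.03,0,0,0,0,-0.002,0.001,0.04,0,0,0,0,0,0,0.035,0,0,0,0,0,0,0.02,0,0,0,0,0,0,0,0,0,0,0,0,0,0,0,0,0]
}}

```text
clock: 10.85
tcp_pos: [0.5184, -0.0487, 0.019]
orientation: [0.0, 0.702, 0.712, 0.0]
wrist_force: [-0.9, -0.1, 0.4]
finger_gap: 0.0428
```

```bash
python3 - <<'E'
from h import *
t,r,s=tcp(); m=r.as_matrix(); print(t,s['wrist_force'],s['finger_gap'],s['joint_pos'].round(3)); print(np.rad2deg(np.arctan2(m[1,0],m[0,0])))
p=imaging.read_camera('wrist'); save(p,'w9.png'); pickle.dump(p,open('w9.pkl','wb'))
P,u,v=cloud(p); T=(P-t)@m
F=T[(abs(T[:,0])<.015)&(abs(T[:,1])<.05)&(abs(T[:,1])>.012)&(P[:,2]>.045)]; 
for sg in (-1,1):
    f=F[F[:,1]*sg>0]; print('tip',f[:,2].max(), f[f[:,2]>f[:,2].max()-.015][:,1].min(),f[f[:,2]>f[:,2].max()-.015][:,1].max())
hsv=cv2.cvtColor(p['img'],cv2.COLOR_RGB2HSV); mk=(hsv[:,:,0]>5)&(hsv[:,:,0]<22)&(hsv[:,:,1]>110)
H,_,_=cloud(p,mk); H=H[(H[:,2]>.02)&(H[:,2]<.035)]; h=(H-t)@m; h=h[abs(h[:,1])<.03]; print(len(h),h.min(0),h.max(0))
for a in (.01,.02,.03,.04):
  k=abs(h[:,0]-a)<.004
  if k.sum()>5: print(a,h[k][:,1].min(),h[k][:,1].max())
p=imaging.read_camera('side'); cv2.imwrite('pics/s9.png',cv2.resize(p['img'][130:280,260:420,::-1],None,fx=4,fy=4))
E
```

```text
[ 0.51841237 -0.04865969  0.01899222] [-0.86471721 -0.14004713  0.35256812] 0.042792244174460904 [-0.248  0.341 -0.395  0.834 -0.     1.309]
90.8110345759166
tip -0.029482795732736475 -0.035246006428948796 -0.02131711326374703
tip -0.029531380894522254 0.020901562047391565 0.03467400054625811
4914 [-0.04461595 -0.01266867 -0.00829891] [ 0.04382376  0.00656255 -0.00186693]
0.01 -0.012076902667274713 0.006562547227003085
0.02 -0.012489135228508906 0.006537523310334846
0.03 -0.012280335553285627 0.006383666159396421
0.04 -0.01209461041317603 0.006254657272440489
```

View pics/w9.png

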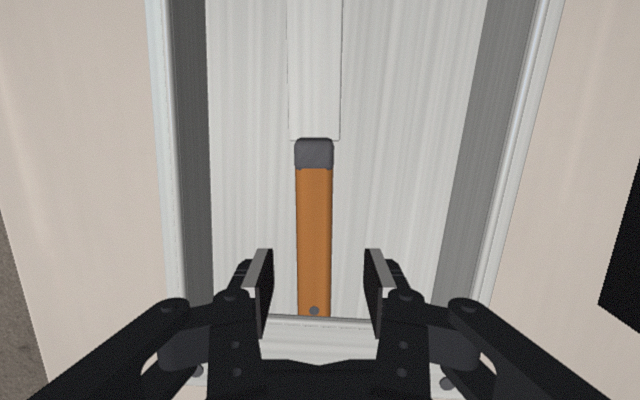

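View pics/s9.png

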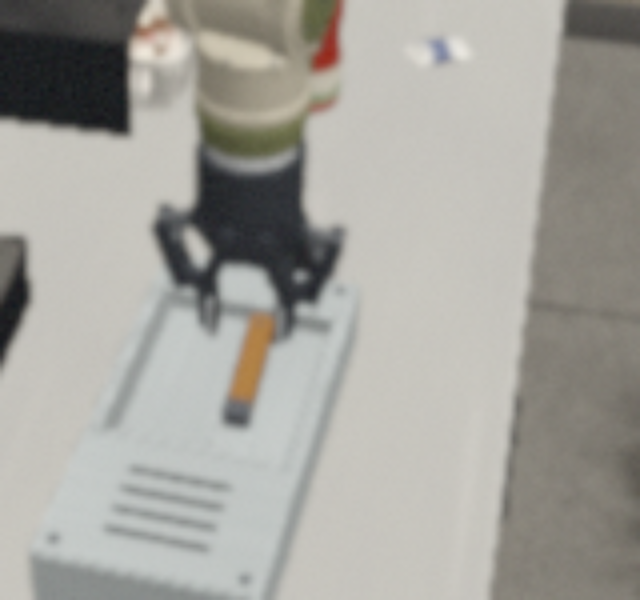

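```bash
python3 - <<'E'
from h import *
t,r,s=tcp(); m=r.as_matrix(); p=pickle.load(open('w9.pkl','rb'))
P,u,v=cloud(p); T=(P-t)@m
G=T[(abs(T[:,1])<.1)&(T[:,0]<.04)&(T[:,0]>-.06)&(P[:,2]>.064)]
for z in np.arange(-.11,-.02,.01):
    g=G[abs(G[:,2]-z)<.005]
    if len(g): print(round(z,3),len(g),g[:,1].min().round(3),g[:,1].max().round(3),g[:,0].min().round(3),g[:,0].max().round(3))
E
```

```text
-0.11 11650 -0.065 0.063 0.003 0.02
-0.1 8477 -0.062 0.061 -0.008 0.02
-0.09 7316 -0.059 0.058 -0.012 0.019
-0.08 5959 -0.056 0.054 -0.011 0.016
-0.07 1737 -0.05 0.051 -0.01 0.016
-0.06 1154 -0.036 0.034 -0.01 0.013
-0.05 1083 -0.036 0.034 -0.01 0.013
-0.04 59 -0.036 0.034 -0.01 0.013
```

{"method": "move_arm", "body": {
  "deltas": [0.25,0.003,-0.003,0,0,0,0,0.25,0,0,0.01,0,0,0,0.25,0,0,0.015,0,0,0,0.25,0,0,0.012,0,0,0,0.25,0,0,0,0,0,0]
}}

```text
clock: 11.58
tcp_pos: [0.5134, -0.0448, -0.0202]
orientation: [-0.001, 0.702, 0.712, -0.001]
wrist_force: [0.8, -0.8, 0.3]
finger_gap: 0.0319
```

```bash
python3 - <<'E'
from h import *
t,r,s=tcp(); m=r.as_matrix(); print(t,s['wrist_force'],s['finger_gap'],s['joint_pos'].round(3))
p=imaging.read_camera('wrist'); save(p,'w10.png'); pickle.dump(p,open('w10.pkl','wb'))
P,u,v=cloud(p); T=(P-t)@m
F=T[(abs(T[:,0])<.015)&(abs(T[:,1])<.03)&(abs(T[:,1])>.013)&(P[:,2]>.006)]; F=F[(F[:,2]>-.05)&(F[:,0]>.008)]
for sg in (-1,1):
    f=F[F[:,1]*sg>0]; print('tip',np.percentile(f[:,2],[50,90,99]))
hsv=cv2.cvtColor(p['img'],cv2.COLOR_RGB2HSV); mk=(hsv[:,:,0]>5)&(hsv[:,:,0]<22)&(hsv[:,:,1]>110)
H,_,_=cloud(p,mk); H=H[(H[:,2]>.02)&(H[:,2]<.035)]; h=(H-t)@m; h=h[abs(h[:,1])<.03]; print(len(h),h.min(0),h.max(0))
E
```

```text
[ 0.51341274 -0.04483382 -0.02020857] [ 0.83076079 -0.84374472  0.27507671] 0.03193928156287684 [-0.243  0.383 -0.449  0.742 -0.     1.313]
tip [-0.04248254 -0.03526629 -0.0264013 ]
tip [-0.04249234 -0.03516863 -0.02639199]
7179 [-0.04309061 -0.00783872 -0.04705132] [ 0.04014022  0.0115852  -0.04053311]
```

View pics/w10.png

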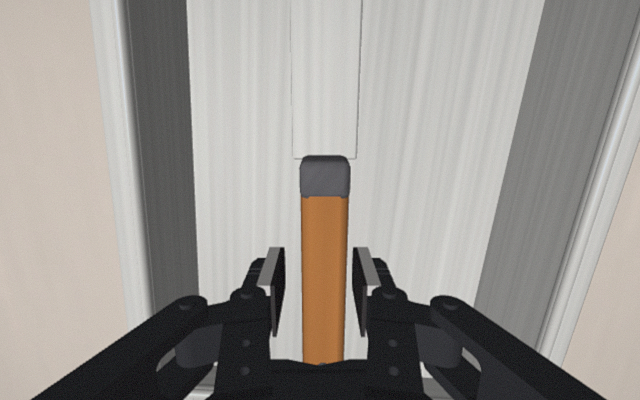

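{"method": "move_arm", "body": {
  "deltas": [1,0,0.002,0,0,0,0,1,0,0,0,0,0,0,1,0,0,0,0,0,0,1,0,0,0,0,0,0],
  "squeeze": 70
}}

```text
clock: 12.12
tcp_pos: [0.5172, -0.0452, -0.0183]
orientation: [0.0, 0.702, 0.712, 0.0]
wrist_force: [0.0, -0.8, -0.4]
finger_gap: 0.0182
```

```bash
python3 - <<'E'
from h import *
t,r,s=tcp(); m=r.as_matrix(); print(t,s['wrist_force'],s['ft_torque'],s['finger_gap'],s['joint_pos'].round(3))
p=imaging.read_camera('wrist'); save(p,'w11.png'); pickle.dump(p,open('w11.pkl','wb'))
for c in [(325,157),(325,196)]: print(m.T@(pix_on_plane(p,*c,.025)-t))
E
```

```text
[ 0.5172262  -0.04520328 -0.01831592] [ 0.01300705 -0.77940242 -0.41004039] [-0.00133047 -0.05158038 -0.03067786] 0.018208217759906036 [-0.242  0.384 -0.442  0.744 -0.     1.314]
[ 0.05545264  0.00228531 -0.04332733]
[ 0.03967003  0.00237602 -0.04332358]
```

View pics/w11.png

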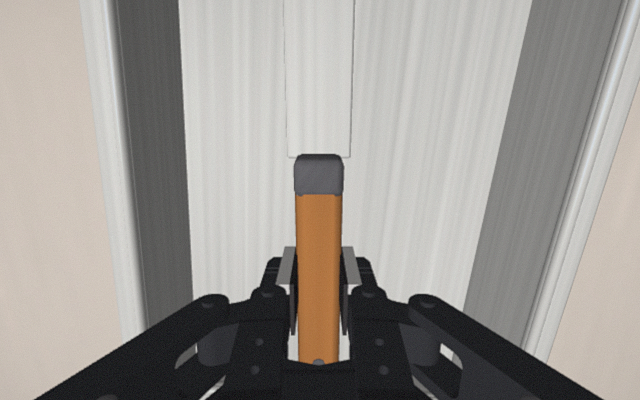

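{"method": "move_arm", "body": {
  "deltas": [1,0.008,0,0,0,0,0,1,0.012,0,0,0,0,0,1,0.012,0,0,0,0,0,1,0.008,0,0,0,0,0,1,0,0,0,0,0,0]
}}

```text
clock: 12.8
tcp_pos: [0.5164, -0.0036, -0.0183]
orientation: [-0.0, 0.701, 0.713, 0.001]
wrist_force: [-0.4, 2.8, 3.5]
finger_gap: 0.018
```

```bash
python3 - <<'E'
from h import *
t,r,s=tcp(); m=r.as_matrix(); print(t,s['wrist_force'],s['ft_torque'],s['finger_gap'],s['joint_pos'].round(3))
p=imaging.read_camera('wrist'); save(p,'w12.png'); pickle.dump(p,open('w12.pkl','wb'))
p=imaging.read_camera('side'); cv2.imwrite('pics/s12.png',cv2.resize(p['img'][130:280,260:420,::-1],None,fx=4,fy=4))
E
```

```text
[ 0.51638855 -0.00355066 -0.01831711] [-0.38567632  2.77373963  3.45591361] [ 0.51955873  0.06123915 -0.03188078] 0.018034309696663378 [-0.163  0.38  -0.449  0.742  0.002  1.391]
```

View pics/w12.png

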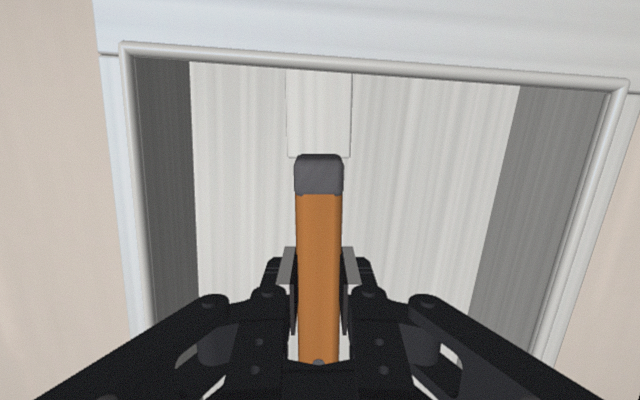

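View pics/s12.png

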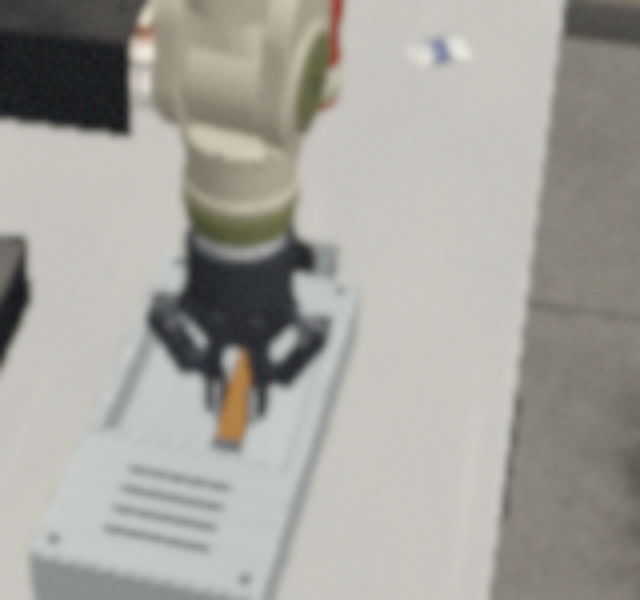

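The spatula moved 41 mm with the gripper; the handle end is now at tray x of about 95 mm, inside the opening. Next I tilt it about the blade tip, with the handle end going up.

{"method": "move_arm", "body": {
  "deltas": [1,0,0,-0.002,0,0,0,1,-0.0006,0,-0.0065,0,-2,0,1,-0.0012,0,-0.013,0,-4,0,1,-0.0006,0,-0.0065,0,-2,0,1,0,0,0,0,0,0]
}}

```text
clock: 13.52
tcp_pos: [0.5167, -0.0058, 0.01]
orientation: [0.05, 0.7, 0.711, -0.049]
wrist_force: [-0.7, 1.3, -1.2]
finger_gap: 0.0183
```

```bash
python3 - <<'E'
from h import *
t,r,s=tcp(); m=r.as_matrix(); print(t,m.round(3),s['wrist_force'],s['ft_torque'],s['finger_gap'],s['joint_pos'].round(3))
tip=t+m@[.1875,0,-.0233]; end=t+m@[-.0525,0,-.0333]
ty=-np.deg2rad(93.0);x=np.array([np.cos(ty),np.sin(ty)]);o=np.array([.528,.0392]);yv=np.array([-x[1],x[0]])
for q in (tip,end): print((q[:2]-o)@x,(q[:2]-o)@yv,q[2])
p=imaging.read_camera('wrist'); save(p,'w13.png'); pickle.dump(p,open('w13.pkl','wb'))
for c in [(319,210),(319,230),(319,250),(319,300),(319,340)]: 
    q=px2w(p,*c); print(q, m.T@(q-t))
p=imaging.read_camera('side'); cv2.imwrite('pics/s13.png',cv2.resize(p['img'][130:280,260:420,::-1],None,fx=4,fy=4))
E
```

```text
[ 0.5166545  -0.00575638  0.00995179] [[-0.016  1.     0.003]
 [ 0.99   0.016 -0.139]
 [-0.139  0.001 -0.99 ]] [-0.68799069  1.33146362 -1.20213258] [ 0.13824071 -0.01618581  0.01317623] 0.018274586064794193 [-0.078  0.347 -0.423  0.787 -0.139  1.476]
-0.14298470716782427 -0.02191860184831312 0.006870848104873782
0.09272150729890195 -0.005766056831637589 0.05024913473828
[0.51595562 0.03388676 0.04870461] [ 3.38562763e-02 -2.46936238e-05 -4.39044417e-02]
[0.51610384 0.02510415 0.04969405] [ 2.50202684e-02 -1.80623765e-05 -4.36589976e-02]
[0.51624705 0.01653371 0.05163031] [ 1.62623546e-02 -1.22167515e-05 -4.43807245e-02]
[ 0.51665782 -0.00782262  0.05455505] [-8.26725271e-03  6.05683805e-06 -4.38790657e-02]
[ 0.51701513 -0.02903428  0.05738966] [-2.96699134e-02  2.17858534e-05 -4.37268656e-02]
```

View pics/w13.png

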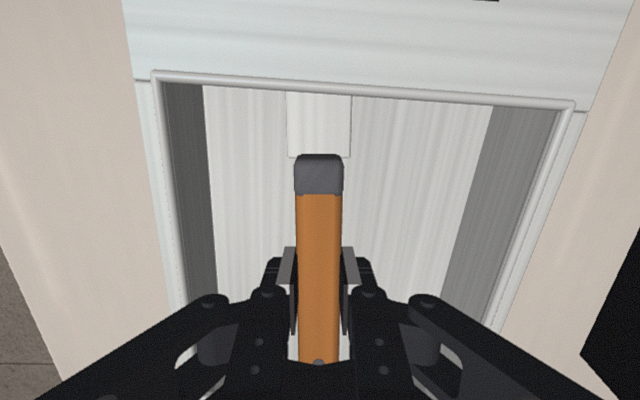

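View pics/s13.png

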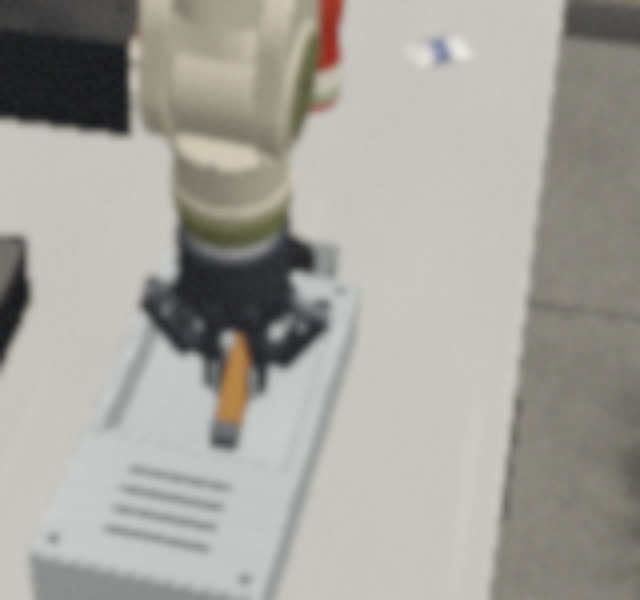

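{"method": "move_arm", "body": {
  "deltas": [1,-0.0006,0,-0.0065,0,-2,0,1,-0.0012,0,-0.013,0,-4,0,1,-0.0012,0,-0.013,0,-4,0,1,0,0,0,0,0,0,1,0,0,0,0,0,0]
}}

```text
clock: 14.25
tcp_pos: [0.5161, -0.0031, 0.0416]
orientation: [0.111, 0.693, 0.704, -0.11]
wrist_force: [-1.5, 0.1, -1.2]
finger_gap: 0.0181
```

```bash
python3 - <<'E'
from h import *
t,r,s=tcp(); m=r.as_matrix(); print(t,m.round(3),s['wrist_force'],s['ft_torque'],s['finger_gap'],s['joint_pos'].round(3))
tip=t+m@[.1875,0,-.0233]; end=t+m@[-.0525,0,-.0233]
ty=-np.deg2rad(93.0);x=np.array([np.cos(ty),np.sin(ty)]);o=np.array([.528,.0392]);yv=np.array([-x[1],x[0]])
for q in (tip,end): print((q[:2]-o)@x,(q[:2]-o)@yv,q[2])
p=imaging.read_camera('wrist'); save(p,'w14.png')
for c in [(319,210),(319,250),(319,300)]: 
    q=px2w(p,*c); print(q, m.T@(q-t))
E
```

```text
[ 0.51608142 -0.00305584  0.04162154] [[-0.014  1.     0.004]
 [ 0.951  0.015 -0.308]
 [-0.308 -0.    -0.951]] [-1.46165927  0.05560057 -1.16642489] [0.31209199 0.00313524 0.02041429] 0.0180581181332172 [ 0.035  0.341 -0.375  0.861 -0.314  1.592]
-0.14230067151493964 -0.02217316589260288 0.005941899580440987
0.08547533856813534 -0.006801960766265953 0.07998118161098883
[0.51540865 0.0428085  0.07332733] [ 3.38508697e-02 -3.40186766e-06 -4.43098870e-02]
[0.51568447 0.02559354 0.07850729] [ 1.58754691e-02  1.39729149e-05 -4.39257626e-02]
[0.51605683 0.00235257 0.0859436 ] [-8.52883877e-03  3.72250471e-05 -4.38286843e-02]
```

View pics/w14.png

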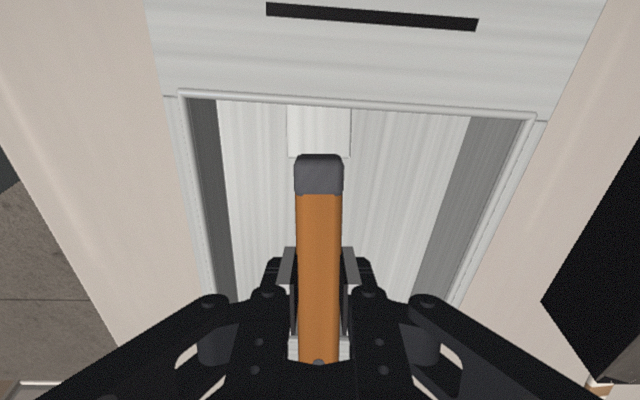

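{"method": "move_arm", "body": {
  "deltas": [1,-0.01,0,0,0,0,0,1,-0.022,0,0,0,0,0,1,-0.03,0,0,0,0,0,1,-0.03,0,0,0,0,0,1,-0.025,0,0,0,0,0,1,-0.013,0,0,0,0,0,1,0,0,0,0,0,0]
}}

```text
clock: 15.18
tcp_pos: [0.518, -0.1277, 0.0824]
orientation: [0.111, 0.694, 0.703, -0.11]
wrist_force: [-0.2, 0.6, -0.6]
finger_gap: 0.0179
```

```bash
python3 - <<'E'
from h import *
t,r,s=tcp(); m=r.as_matrix(); print(t,m.round(3),s['wrist_force'],s['ft_torque'],s['finger_gap'],s['joint_pos'].round(3))
tip=t+m@[.1875,0,-.0233]; end=t+m@[-.0525,0,-.0233]
ty=-np.deg2rad(93.0);x=np.array([np.cos(ty),np.sin(ty)]);o=np.array([.528,.0392]);yv=np.array([-x[1],x[0]])
for q in (tip,end): print((q[:2]-o)@x,(q[:2]-o)@yv,q[2])
p=imaging.read_camera('wrist'); save(p,'w15.png'); pickle.dump(p,open('w15.pkl','wb')); print(w2px(p,[tip]))
p=imaging.read_camera('side'); cv2.imwrite('pics/s15.png',cv2.resize(p['img'][130:280,260:420,::-1],None,fx=4,fy=4)); print((w2px(p,[tip,end])-[260,130])*4)
E
```

```text
[ 0.51798562 -0.12771183  0.0823503 ] [[-0.012  1.     0.004]
 [ 0.951  0.013 -0.309]
 [-0.309  0.001 -0.951]] [-0.24172428  0.62289496 -0.61212792] [ 0.27567583  0.03175408 -0.02486094] 0.017916556291201667 [-0.206  0.27  -0.365  0.865 -0.306  1.341]
-0.01792654786282987 -0.01330377191168325 0.04657727151080714
0.20985022095273456 0.001491522606730127 0.12073145445455175
[[ 319.3906759 -247.3151626]]
[[217.42028406 436.59495388]
 [277.46236846 154.2220727 ]]
```

View pics/w15.png

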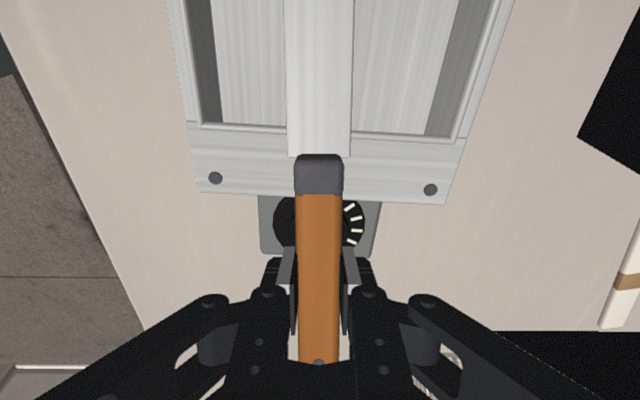

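View pics/s15.png

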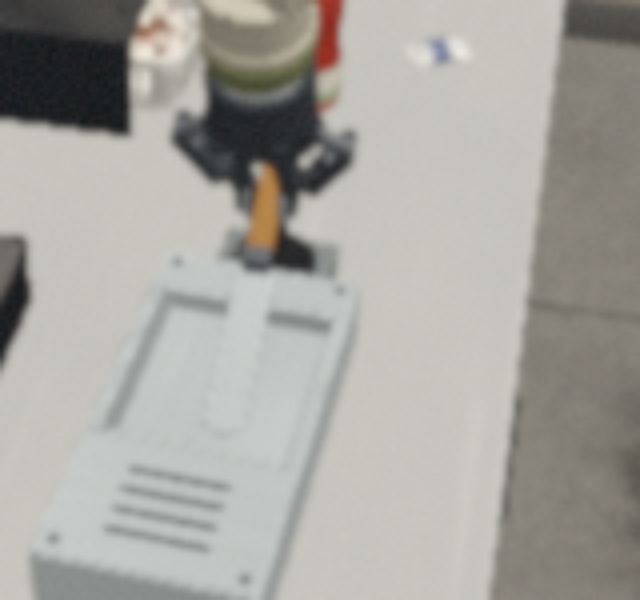

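{"method": "move_arm", "body": {
  "deltas": [1,-0.006,0,-0.019,0,0,0,1,-0.0093,0,-0.0285,0,0,0,1,-0.0093,0,-0.0285,0,0,0,1,-0.0093,0,-0.0285,0,0,0,1,-0.004,0,-0.01,0,0,0,1,0,0,0,0,4,0,1,0,0,0,0,5,0,1,0,0,0,0,5,0,1,0,0,0,0,4,0,1,0,0,0,0,0,0]
}}

```text
clock: 16.52
tcp_pos: [0.5177, -0.128, 0.2014]
orientation: [-0.001, 0.702, 0.712, -0.001]
wrist_force: [-0.6, 1.0, -0.6]
finger_gap: 0.018
```

```bash
python3 - <<'E'
from h import *
t,r,s=tcp(); m=r.as_matrix(); print(t,m.round(3),s['wrist_force'],s['ft_torque'],s['finger_gap'],s['joint_pos'].round(3))
ty=-np.deg2rad(93.0);x=np.array([np.cos(ty),np.sin(ty)]);o=np.array([.528,.0392])
goal=np.r_[o+x*.0675,.135]; print(goal,m.T@(goal-t))
p=imaging.read_camera('wrist'); save(p,'w16.png')
E
```

```text
[ 0.51768994 -0.12798355  0.20138169] [[-0.013  1.    -0.002]
 [ 1.     0.013  0.   ]
 [ 0.    -0.002 -1.   ]] [-0.64060483  0.96188276 -0.62009133] [-0.08041232 -0.02643889 -0.0033119 ] 0.018005894896914475 [-3.930e-01  2.340e-01 -6.400e-02  1.275e+00 -1.000e-03  1.165e+00]
[ 0.52446732 -0.02820749  0.135     ] [0.09966699 0.00823383 0.06638086]
```

{"method": "move_arm", "body": {
  "deltas": [1,0.01,0.001,0.006,0,0,0,1,0.02,0.002,0.013,0,0,0,1,0.025,0.002,0.017,0,0,0,1,0.025,0.002,0.017,0,0,0,1,0.013,0.001,0.009,0,0,0,1,0.006,0,0.004,0,0,0,1,0,0,0,0,0,0,1,0,0,0,0,0,0]
}}

```text
clock: 17.58
tcp_pos: [0.5251, -0.0288, 0.1373]
orientation: [0.001, 0.702, 0.712, 0.0]
wrist_force: [0.1, -0.3, -0.5]
finger_gap: 0.0182
```

```bash
python3 - <<'E'
from h import *
t,r,s=tcp(); m=r.as_matrix(); print(t,m.round(3),s['wrist_force'],s['qvel'].round(3),s['finger_gap'])
p=imaging.read_camera('side'); cv2.imwrite('pics/s17.png',cv2.resize(p['img'][100:280,230:430,::-1],None,fx=4,fy=4)[:600])
hsv=cv2.cvtColor(p['img'],cv2.COLOR_RGB2HSV); 
w=imaging.read_camera('wrist'); save(w,'w17.png')
P,u,v=cloud(w); T=(P-t)@m
k=(abs(T[:,1])<.008)&(P[:,2]>.1)&(P[:,2]<.25)&(T[:,0]>0.02)
for a in (.03,.05,.065,.08,.1,.15,.18):
    q=k&(abs(T[:,0]-a)<.003); 
    if q.sum(): print(a,np.median(P[q][:,2]))
b=imaging.read_camera('top'); cv2.imwrite('pics/t17.png',cv2.resize(b['img'][150:270,170:450,::-1],None,fx=2.8,fy=2.8))
P,u,v=cloud(b); k=(abs(P[:,0]-.525)<.02)&(P[:,2]>.12)&(P[:,2]<.2)&(P[:,1]>.0)&(P[:,1]<.25)
if k.sum(): print(P[k].min(0),P[k].max(0),np.median(P[k][:,2]))
for th in ['salt_shaker','sauce_cup','sauce_bottle']:
    for d in imaging.recognise(b,th)[:1]: print(th,d['confidence'],px2w(b,*d['centre']).round(3))
K=P[(abs(P[:,0]-.518)<.035)&(abs(P[:,1]+.153)<.035)&(P[:,2]>.066)&(P[:,2]<.09)]
if len(K)>4: print(len(K),cv2.minAreaRect((K[:,:2]*1000).astype(np.float32)))
E
```

```text
[ 0.525141   -0.02882294  0.13730987] [[-0.014  1.     0.001]
 [ 1.     0.014 -0.001]
 [-0.001  0.001 -1.   ]] [ 0.07490265 -0.29930894 -0.48014208] [-0.009 -0.001  0.002  0.002  0.001  0.001] 0.018246803964457266
0.03 0.1804007655981706
0.05 0.1808522719037272
0.065 0.16449826732614273
0.08 0.16437279311221886
0.1 0.16433157092203055
[0.50995855 0.05479058 0.15855229] [0.53837792 0.15452765 0.16979294] 0.16337531918449755
salt_shaker 0.67 [0.458 0.382 0.053]
sauce_cup 0.48 [0.583 0.388 0.004]
sauce_bottle 0.72 [ 0.528 -0.407  0.126]
49 ((519.3456420898438, -152.74761962890625), (37.61627960205078, 13.543456077575684), 87.25261688232422)
```

View pics/s17.png

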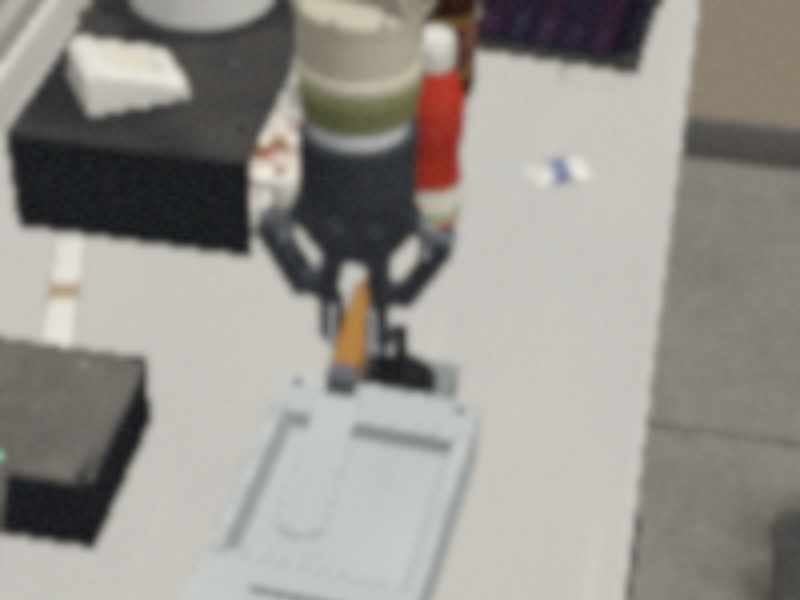

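View pics/t17.png

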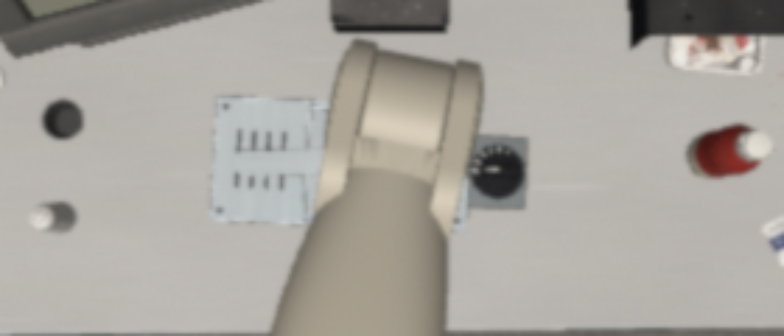

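View pics/w17.png

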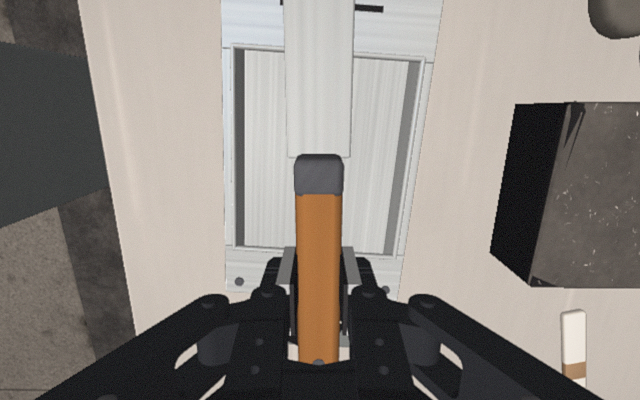

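{"method": "move_arm", "body": {
  "deltas": [1,0,0,0,0,0,0,1,0,0,0,0,0,0,1,0,0,0,0,0,0,1,0,0,0,0,0,0]
}}

```text
clock: 18.38
tcp_pos: [0.5246, -0.0282, 0.1367]
orientation: [0.0, 0.702, 0.712, -0.0]
wrist_force: [0.1, -0.6, -0.5]
finger_gap: 0.0181
```

```bash
python3 - <<'E'
from h import *
t,r,s=tcp(); print(t,s['qvel'].round(4),s['finger_gap'],s['clock'])
print(order.hand_in())
E
```

```text
[ 0.52463057 -0.02816663  0.13672543] [ 0.0008  0.0008  0.0006  0.0023  0.0008 -0.0004] 0.018077062626525774 18.375
the job is handed in; nothing more can be done
None
```

I turned the timer knob anticlockwise to its zero stop while the spatula still lay inside. I then slid the spatula back 41 mm, tilted it 18° and drew it out handle end first. It is now held level over the tray, and I handed the job in at 18.4 s.

**Last checks:**
- **Knob:** the z moment jumped to -0.87 N m at the stop. The grip bar lies at 87.0°, the same as the tray axis, and a later, coarser top view gave 87.3°.
- **Spatula:** its underside is at about 0.160 m, about 10 cm above the cover. The grip is firm and the joint speeds are close to zero.
- **Bystanders:** the arm did not go near them. The final top view put them within 1 to 2.6 cm of the first readings, with low to middling confidence. That is about the networks' scatter, so it shows no clear shift but is not a precise check.

**What disagreed:**
- **Fingertip position:** both cameras showed the shut fingertips about 32 mm behind the reported TCP, not 11 mm ahead as described. My first close on the knob therefore shut on air above it, touching nothing. From then on I used the measured offset.
- **Finger opening:** the gripper read 18 mm on the 20 mm handle.

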